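# Change the darkroom from set-up light to focusing light

## Task

Change this darkroom bench over for focusing a negative: tap the red safelight rocker on, then tap the white room-light rocker off, and only then tap on the yellow focus-lamp rocker of the black enlarger timer, so that you are never left in the dark and the focus lamp never burns while the room light is on. Tap each one lightly, just until it clicks over. Do not shift or lift the timer, leave the grey fan rocker switched on and the green exposure button unpressed, and do not disturb the things standing about.

Things in the scene. Friction and masses are not known exactly. Their poses are not given: they have to be found in the camera images.
- rail: aluminium switch rail screwed to the bench, 90 mm deep (x), 292 mm long (y) over its feet, 40 mm high; origin under its centre, z up, x away from the robot (turned up to 0.3 rad). On it three black modules 74 mm apart, in any order, with rockers: red safelight, white room light, grey fan. A rocker is ON when its far half (+x, marked with a dash) is down, OFF when its near half is down.
- timer: black enlarger timer, a loose case of about 1.2 kg, 160 (x) x 200 mm (y); origin under its centre, z up, x away from the robot (turned up to 0.3 rad). Near part: a level deck 45 mm high with the yellow focus rocker (centre x -44, y +50 mm) and green exposure button (x -44, y -55 mm, 28 mm across). Rear part, from x +10 mm: 68 mm high, with two dials up to 80 mm; a sloping window between.
- safelight_spot (a point): the place to tap: middle of the face of the far half of the red safelight rocker, 20 mm from its pivot (along rail's y). Rocker 55 mm long (along x), 55 mm wide. Above the bench: level half 54 mm, raised outer edge 61 mm, the black frame around it 46 mm. While raised the point is 5 mm above its pressed place; a flat fingertip going 3.5 mm below the raised point snaps it. This point tilts with the rocker.
- roomlight_spot (a point): the place to tap: middle of the face of the near half of the white room-light rocker, 20 mm from its pivot (along rail's y). Rocker 55 mm long (along x), 55 mm wide. Above the bench: level half 54 mm, raised outer edge 61 mm, the black frame around it 46 mm. While raised the point is 5 mm above its pressed place; a flat fingertip going 3.5 mm below the raised point snaps it. This point tilts with the rocker.
- focus_spot (a point): the place to tap: middle of the face of the far half of the yellow focus rocker, 18 mm from its pivot (along timer's y). Rocker 50 mm long (along x), 36 mm wide. Above the bench: level half 59 mm, raised outer edge 65 mm, the grey frame around it 49 mm. While raised the point is 4.4 mm above its pressed place; a flat fingertip going 3.2 mm below the raised point snaps it. This point tilts with the rocker.
- safelight (a joint): red rocker, hinged across its middle, its face a shallow V: one half lies level (down), the other stands up at 14 degrees. Pressing the raised half (about 3 N) makes it snap over past halfway and stay. It sits on a rubber seal that gives 1 mm per 4 N when pressed on at the stop. 0 = off (near half down, far half raised), 0.245 rad = on (far half down). Starts off.
- roomlight (a joint): white rocker, hinged across its middle, its face a shallow V: one half lies level (down), the other stands up at 14 degrees. Pressing the raised half (about 3 N) makes it snap over past halfway and stay. It sits on a rubber seal that gives 1 mm per 4 N when pressed on at the stop. 0 = off (near half down), 0.245 rad = on (far half down, near half raised). Starts on.
- focus (a joint): yellow rocker on the timer, hinged across its middle, its face a shallow V: one half lies level (down), the other stands up at 14 degrees. Pressing the raised half (about 3 N) makes it snap over past halfway and stay. It sits on a rubber seal that gives 1 mm per 4 N when pressed on at the stop. 0 = off (near half down, far half raised), 0.245 rad = on (far half down). Starts off.
- fan (a joint): grey rocker on the rail, 0 = off, 0.245 rad = on (near half raised). Starts on and stays on: not to be touched.
- expose (a joint): green round exposure button on the timer, 28 mm across, 0 = up, 5 mm = fully down; not to be pressed.
- cassette: yellow film cassette standing on end, 25 mm across, 48 mm tall; origin at its foot. Between rail and timer; leave it.
- chemical: amber bottle with black cap, 68 mm across, 150 mm tall; origin at its foot. Leave it.
- loupe: black magnifier, 48 mm across, 56 mm tall; origin at its foot. Leave it.
- beaker: white plastic beaker, 68 mm across, 85 mm tall; origin at its foot. Leave it.
- safelight_module: square black switch module, 72 x 72 mm, fixed on the rail, carrying the red safelight rocker; origin on the rail's top (40 mm above the bench) under the rocker's centre, axes as the rail's.
- roomlight_module: square black switch module, 72 x 72 mm, fixed on the rail, carrying the white room-light rocker; origin on the rail's top (40 mm above the bench) under the rocker's centre, axes as the rail's.
- fan_module: square black switch module, 72 x 72 mm, fixed on the rail, carrying the grey fan rocker; origin on the rail's top (40 mm above the bench) under the rocker's centre, axes as the rail's.

How it is judged:
On the way, in this order (a step that is already met when the one before it is completed fails the run):
1. the red safelight is switched on while the room light is still on and the focus lamp off (value of joint each of safelight, roomlight above 0.215 rad and value of joint focus below 0.03 rad), for 0.1 s.
2. the white room light is switched off, the safelight staying on (value of joint safelight above 0.215 rad and value of joint each of roomlight, focus below 0.03 rad), for 0.1 s.
3. the yellow focus lamp is switched on (value of joint each of safelight, focus above 0.215 rad and value of joint roomlight below 0.03 rad), for 0.1 s.
At the end, for the whole second after the job is handed in: safelight rocker on and focus rocker on (joint above 0.215 rad), room-light rocker off (below 0.03 rad), fan rocker still on, exposure button up; timer within 15 mm of where it stood and at rest; cassette, bottle, magnifier and beaker standing within 20 mm of where they stood (all of step 3 and value of joint fan above 0.215 rad and value of joint expose below 0.001 m and distance of timer from where it was at the start of the episode below 0.015 m and linear speed of timer below 0.01 m/s and distance of each of cassette, chemical, loupe, beaker from where it was at the start of the episode below 0.02 m and angle between each of cassette, chemical, loupe, beaker's own z axis and vertical below 0.25 rad); the robot touches nothing.
It fails at once if wrong order: room light off before the safelight is on (left in the dark), or focus lamp on while the room light is on (value of joint each of roomlight, safelight below 0.1225 rad or value of joint each of focus, roomlight above 0.1225 rad).
It fails at once if the grey fan rocker is switched off or the green exposure button is pressed (value of joint fan below 0.1225 rad or value of joint expose above 0.0025 m).
It fails at once if a rocker, the rail or the timer is hit or pressed harder than 30 N (contact force between any of the fingers, the arm and safelight_module above 30 N or contact force between any of the fingers, the arm and roomlight_module above 30 N or contact force between any of the fingers, the arm and fan_module above 30 N or contact force between any of the fingers, the arm and rail above 30 N or contact force between any of the fingers, the arm and timer above 30 N).
It fails at once if the timer is shifted, lifted or tipped (15 mm, 0.15 rad) (distance of timer from where it was at the start of the episode above 0.015 m or angle between timer's own z axis and vertical above 0.15 rad).
It fails at once if a thing standing about is moved more than 20 mm, lifted or tipped (not (distance of each of cassette, chemical, loupe, beaker from where it was at the start of the episode below 0.02 m and angle between each of cassette, chemical, loupe, beaker's own z axis and vertical below 0.25 rad)).
It also fails if it takes over 45 s, if anything falls off the work surface, if the arm or the gripper's body presses on something with over 40 N, if the wrist force passes 120 N, or if a joint passes its speed limit or range.

## Robot

A 6-joint arm with a two-finger parallel gripper is mounted at the origin on the work surface. World frame = base frame: x ahead of the robot, y to its left, z up, the work surface at z = 0. Lengths are in m, angles in rad, forces in N, time in s.
With the tool pointing down it reaches from about 0.35 to 0.975 m from the base axis. Payload 4.9 kg.
Tool frame: the origin (TCP) lies on the front face of the gripper's body, between the roots of the fingers; the fingertips stand 73 mm ahead of it and the grasp point (between the pads) lies 54 mm ahead of it (tip_extent is the distance from the TCP to the fingertips, in m); y points along the fingers, x is the direction in which the jaws open and shut, and the axes are right-handed (so a half turn about y gives the same grasp; the last joint's range is limited). The gripper opens to 85 mm and grips with 20 to 120 N. Pads are 22 mm wide; open, the fingers measure 114 mm over their backs; the gripper's body (76 mm by 85 mm) begins 54 mm behind the grasp point. The pads swing forward as they close: fully open they stand 13 mm farther back than shut.
Start: joints at [-1.335, 0.053, 1.613, -0, 1.476, -0.119], TCP at [0.217, -0.586, 0.304] pointing down, gripper open.
Joint ranges: [-3.01, 3.01], [-1.01, 2.22], [0.06, 2.58], [-1.02, 4.17], [0.09, 2.62], [-3.14, 3.14]. Speed limits (rad/s): [2.57, 2.57, 3.14, 3.14, 3.14, 3.14].

## Interface

Orientations are given as a unit quaternion [w, x, y, z].
In Python, from plant import state, grab_frame, camera_info, job_done, tip_extent gives the robot as it stands.
- The arm moves only by the tool carry_out, never from a script. Its argument "rows" is a list that holds one entry, the list of rows, each a list of 7 numbers: the turn, a rotation vector about the world's x, y, z as a fraction of full scale, then the shift along the world's x, y, z as a fraction of full scale, then the finger opening in mm, from 0 to 85.4. A call has 1 to 5 rows; each row shifts and turns the commanded pose from where the row before left it; what a row does not reach is not made up. Full scale, the value 1, is 40 mm for a shift and 4 degrees for a turn. A row lasts 1/10 s, in which the tool goes at most 50 mm and 8.59 degrees, less where a joint would pass 70% of its speed; a pose out of reach is approached as far as the arm can. A call with a number of a shift or a turn outside -1 to 1 is refused whole. A call with a gripper value outside its range is refused whole. The fingers move at their own pace and stop on an object; the grip force is fixed at half the most. Time passes only in rows, so rows that do not move let the fingers close. It gives the time, the measured TCP pose, the force and the opening at its end, in the units of the state.
- state(): the state, without advancing time (a new reading comes with each control period).
- grab_frame(name): name is "scene" or "side" or "wrist"; returns the picture (420x560x3 uint8, blue, green, red); there is no depth.
- camera_info(name): a dict with "intrinsics" (3x3 intrinsics, pixels), "xyz" and "rotation" of the camera in the world; the wrist camera has in their place "tool_from_camera" (4x4, takes a point from camera to tool coordinates, whose origin is the TCP and whose axes are the tool frame's). Camera axes: x right, y down, z forward; pixel columns grow to the right and rows downward; lengths in m; the calibration is good to about 2 mm. The wrist camera is an equidistant fisheye: a pixel r from the principal point sees the ray r / f radians off the axis. A picture is of the moment at which its call begins: read the wrist's pose just before it. camera_info takes no time and is no camera call.
- job_done(): hands the job in, once; it reports no verdict.
The state is a dict: "time": time; "joint_pos": joint angles; "joint_vel": joint speeds; "joint_efforts": joint torques, N m; "tool_pos": TCP position; "tool_rot": TCP orientation; "contact_force": force on the tool from outside, world axes, zero at the start; "ft_torque": the same for the moment, N m; "gripper_width": opening from 0.0 (shut) to 1.0 (fully open).
Only numpy, scipy, OpenCV 4.12 (cv2) and the standard library are available. Lean on these libraries where they do the work, as an engineer would, in place of code of your own. Each camera call takes 0.05 s, during which the arm holds its last target.

## Working session

There is one attempt and no reset: what is moved stays moved. The work goes in short steps, Python scripts to look and compute and a tool call to move; the robot and the scene stay as the last step left them, time stands still between calls to the robot, and variables do not carry over. Pictures are saved under pics/ and viewed, and the job is handed in when it is done.

Besides the shell and the picture viewer there is one more tool, called after "Emit:" as a command line: name --argument value ..., lists and objects as JSON in quotes. carry_out: Moves the arm, as the interface text tells. Shift numbers are shares of 40 mm and turn numbers shares of 4 degrees, none past 1 either way. Its arguments: {"type":"object","properties":{"rows":{"type":"array"}},"required":["rows"]}

```bash
ls; mkdir -p pics; python3 - <<'E'
from plant import *
import cv2
print(state(), tip_extent if not callable(tip_extent) else tip_extent())
for n in ("scene","side","wrist"):
    print(n,camera_info(n)); cv2.imwrite(f"pics/{n}0.png",grab_frame(n))
E
```

```text
pics
{'time': 0.0, 'joint_pos': array([-1.33501266e+00,  5.33365568e-02,  1.61430064e+00, -1.60216690e-05,
        1.47599185e+00, -1.18993872e-01]), 'joint_vel': array([ 0.00094096, -0.00095021,  0.00012128,  0.00163489, -0.0011833 ,
        0.00111375]), 'joint_efforts': array([ 2.50137109e-04, -3.93683088e+01, -3.70175314e+01, -1.63392447e-04,
        6.89040899e-03, -3.03041453e-06]), 'tool_pos': array([ 0.21700222, -0.58560986,  0.30267149]), 'tool_rot': array([ 0.58085819, -0.57990958,  0.40446499, -0.40338161]), 'contact_force': array([ 0.22165413, -0.78946156,  0.59195919]), 'ft_torque': array([-0.01067546, -0.05526022,  0.01972258]), 'gripper_width': 1.0030929680641012} 0.0726
scene {'intrinsics': array([[484.4398939 ,   0.        , 284.30573811],
       [  0.        , 484.4398939 , 212.07784795],
       [  0.        ,   0.        ,   1.        ]]), 'xyz': array([ 0.84736982, -0.49565901,  0.95694718]), 'rotation': array([-0.27071555,  0.92588062,  0.25203031, -0.07706422])}
side {'intrinsics': array([[397.35293139,   0.        , 276.07844868],
       [  0.        , 397.35293139, 210.4385058 ],
       [  0.        ,   0.        ,   1.        ]]), 'xyz': array([0.55754148, 0.55229171, 0.52393899]), 'rotation': array([ 0.00172986, -0.00173315,  0.90376761, -0.42801649])}
wrist {'intrinsics': array([[325.1922621 ,   0.        , 278.72344888],
       [  0.        , 325.1922621 , 215.52686713],
       [  0.        ,   0.        ,   1.        ]]), 'tool_from_camera': array([[ 9.99999871e-01, -2.57297283e-05, -5.08198007e-04,
         2.63202055e-04],
       [ 4.78979915e-04, -2.89540621e-01,  9.57165607e-01,
        -7.07410280e-02],
       [-1.71771578e-04, -9.57165727e-01, -2.89540571e-01,
         7.41331048e-02],
       [ 0.00000000e+00,  0.00000000e+00,  0.00000000e+00,
         1.00000000e+00]])}
```

View pics/scene0.png

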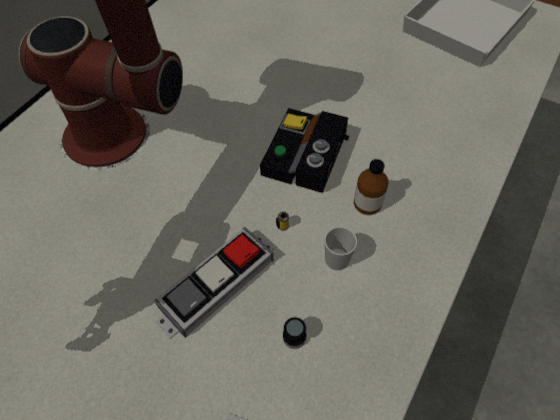

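View pics/side0.png

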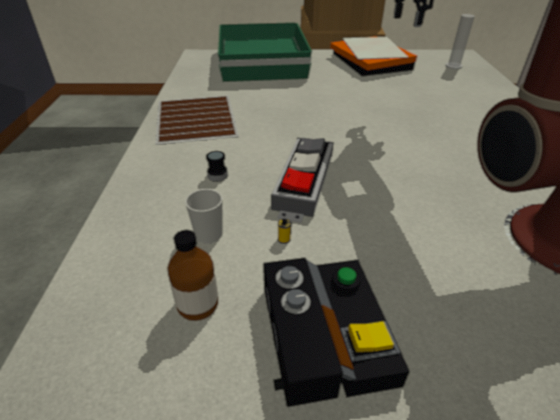

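View pics/wrist0.png

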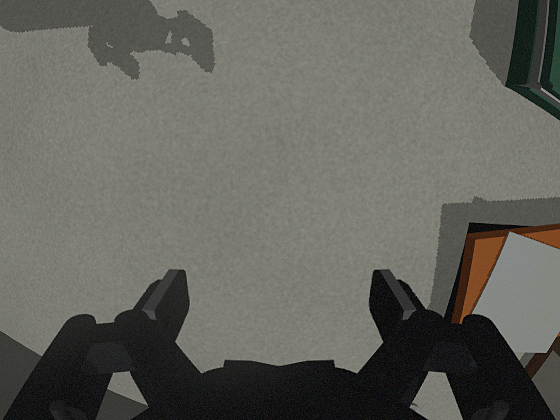

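```bash
cat > h.py <<'E'
import numpy as np, cv2
from plant import *
from scipy.spatial.transform import Rotation as R
def rot(q): return R.from_quat([q[1],q[2],q[3],q[0]]).as_matrix()
def cast(n,uv,z,st=None):
    c=camera_info(n);K=c['intrinsics'];u,v=uv
    if n=='wrist':
        T=c['tool_from_camera'];Rt=rot(st['tool_rot'])
        d=np.array([u-K[0,2],v-K[1,2]]);r=np.hypot(*d);a=r/K[0,0]
        ray=np.array([*(d/max(r,1e-9)*np.sin(a)),np.cos(a)])
        o=st['tool_pos']+Rt@T[:3,3]; ray=Rt@T[:3,:3]@ray
    else:
        ray=rot(c['rotation'])@np.linalg.solve(K,[u,v,1.]);o=c['xyz']
    return o+ray*(z-o[2])/ray[2]
def proj(n,p,st=None):
    c=camera_info(n);K=c['intrinsics']
    if n=='wrist':
        T=c['tool_from_camera'];Rt=rot(st['tool_rot'])
        q=T[:3,:3].T@(Rt.T@(np.asarray(p)-st['tool_pos'])-T[:3,3])
        a=np.arctan2(np.hypot(q[0],q[1]),q[2]);s=K[0,0]*a/np.hypot(q[0],q[1])
        return np.array([K[0,2]+s*q[0],K[1,2]+s*q[1]])
    q=rot(c['rotation']).T@(np.asarray(p)-c['xyz']);q=K@q
    return q[:2]/q[2]
E
python3 - <<'E'
from h import *
s=cv2.imread('pics/scene0.png');d=cv2.imread('pics/side0.png')
cv2.imwrite('pics/z1.png',cv2.resize(s[90:350,140:360],None,fx=2.3,fy=2.3,interpolation=cv2.INTER_CUBIC))
cv2.imwrite('pics/z2.png',cv2.resize(d[130:410,180:420],None,fx=2.1,fy=2.1,interpolation=cv2.INTER_CUBIC))
for n,im in(('scene',s),('side',d)):
    h=cv2.cvtColor(im,cv2.COLOR_BGR2HSV)
    for c,lo,hi in(('red',(0,200,110),(5,255,255)),('yel',(22,180,120),(34,255,255)),('grn',(50,120,50),(75,255,255))):
        m=cv2.inRange(h,lo,hi);cs,_=cv2.findContours(m,cv2.RETR_EXTERNAL,cv2.CHAIN_APPROX_NONE)
        for k in sorted(cs,key=cv2.contourArea)[-3:]:
            if cv2.contourArea(k)<40: continue
            M=cv2.moments(k);uv=(M['m10']/M['m00'],M['m01']/M['m00'])
            print(n,c,cv2.contourArea(k),np.round(uv,1),cast(n,uv,.057).round(4))
E
```

```text
scene red 497.0 [240.2 249.7] [ 0.5167 -0.129   0.057 ]
scene yel 163.0 [294.2 120.4] [0.4313 0.2471 0.057 ]
scene grn 74.0 [279.7 149.8] [0.4488 0.1467 0.057 ]
side red 396.0 [297.8 178.8] [ 0.5169 -0.1204  0.057 ]
side yel 806.5 [370.7 335.1] [0.4329 0.2455 0.057 ]
side grn 224.5 [346.7 274.8] [0.4509 0.139  0.057 ]
side grn 2164.5 [257.7  39.7] [ 0.6377 -1.0689  0.057 ]
```

View pics/z1.png

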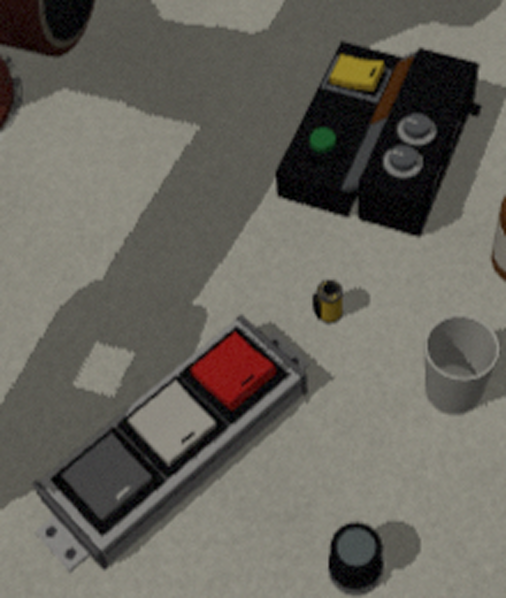

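View pics/z2.png

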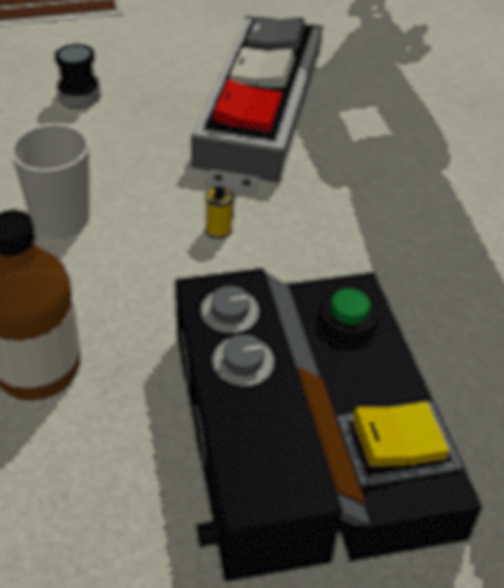

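```bash
python3 - <<'E'
from h import *
print(rot(state()['tool_rot']).round(3))
E
```

```text
[[ 0.347 -0.     0.938]
 [-0.938  0.002  0.347]
 [-0.002 -1.     0.   ]]
```

Emit:
carry_out --rows '[[[0,0,0,0.5,1,0,0],[0,0,0,0.5,1,0,0],[0,0,0,0.5,1,0,0],[0,0,0,0.5,1,0,0],[0,0,0,0.5,1,0,0]]]'

```text
time: 0.65
tool_pos: [0.3175, -0.3843, 0.3035]
tool_rot: [0.58, -0.58, 0.404, -0.404]
contact_force: [0.6, -1.3, -0.2]
gripper_width: 0.143
```

Emit:
carry_out --rows '[[[0,0,-0.8,0.4,1,0,0],[0,0,-0.8,0.4,1,0,0],[0,0,-0.8,0.4,1,0,0],[0,0,-0.8,0.4,1,0,0],[0,0,-0.8,0.4,0.5,0,0]]]'

```text
time: 1.15
tool_pos: [0.3973, -0.2034, 0.3037]
tool_rot: [0.519, -0.518, 0.481, -0.481]
contact_force: [-0.3, -0.7, 0.3]
gripper_width: 0.001
```

```bash
python3 - <<'E'
from h import *
import pickle
grab_frame('side')
st=state();im=grab_frame('wrist');cv2.imwrite('pics/w1.png',im);pickle.dump(st,open('w1.pkl','wb'))
print(st['tool_pos'],rot(st['tool_rot']).round(3))
E
```

```text
[ 0.39886847 -0.20201672  0.30375199] [[ 0.076  0.002  0.997]
 [-0.997  0.002  0.076]
 [-0.002 -1.     0.002]]
```

View pics/w1.png

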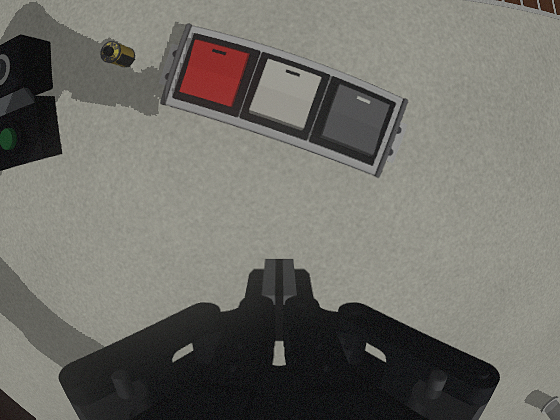

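```bash
python3 - <<'E'
from h import *
import pickle
st=pickle.load(open('w1.pkl','rb'));im=cv2.imread('pics/w1.png')
h=cv2.cvtColor(im,cv2.COLOR_BGR2HSV)
g=im[:,:,1].astype(int)
roi=np.zeros(im.shape[:2],np.uint8);cv2.fillPoly(roi,[np.array([[185,30],[398,100],[375,168],[168,98]])],255)
red=cv2.inRange(h,(0,180,90),(6,255,255))|cv2.inRange(h,(174,180,90),(180,255,255))
def big(m):
    m=cv2.morphologyEx(m,cv2.MORPH_OPEN,np.ones((3,3)))
    cs,_=cv2.findContours(m,cv2.RETR_EXTERNAL,cv2.CHAIN_APPROX_NONE)
    return max(cs,key=cv2.contourArea)
x=np.array([1 if 0 else 0])
def boxm(c): 
    m=np.zeros_like(roi);cv2.circle(m,c,38,255,-1);return m&roi
wh=cv2.inRange(im,(125,)*3,(255,)*3)&boxm((287,92))
gr=cv2.inRange(im,(55,)*3,(120,)*3)&boxm((356,118))
vis=im.copy();C={}
for n,m,zn,zf in(('red',red,.054,.061),('white',wh,.061,.054),('grey',gr,.061,.054)):
    k=big(m);cv2.drawContours(vis,[k],-1,(0,255,0),1)
    b=cv2.boxPoints(cv2.minAreaRect(k))
    # order: top two = far
    b=b[np.argsort(b[:,1])]
    print(n,cv2.contourArea(k),b.round(1).tolist())
    # cast all contour at centroid height, minAreaRect in world
    P=np.array([cast('wrist',p[0],.0555,st)[:2] for p in k],np.float32)*1000
    r=cv2.minAreaRect(P);print('  world rect',r)
    C[n]=np.array(r[0])
for a,b in(('red','white'),('white','grey'),('red','grey')):
    d=C[a]-C[b];print(a,b,np.linalg.norm(d),np.arctan2(-d[0],d[1]))
cv2.imwrite('pics/w1v.png',cv2.resize(vis[10:190,150:420],None,fx=2.9,fy=2.9))
E
```

```text
Traceback (most recent call last):
ValueError: max() iterable argument is empty
```

```bash
cat > m.py <<'E'
from h import *
import pickle
st=pickle.load(open('w1.pkl','rb'));im=cv2.imread('pics/w1.png')
im=cv2.bilateralFilter(im,5,40,3)
h=cv2.cvtColor(im,cv2.COLOR_BGR2HSV)
for c in((213,72),(287,92),(356,118)): print(c,im[c[1],c[0]],h[c[1],c[0]])
roi=np.zeros(im.shape[:2],np.uint8);cv2.fillPoly(roi,[np.array([[185,30],[398,100],[375,168],[168,98]])],255)
red=((im[:,:,2].astype(int)-im[:,:,1])>70).astype(np.uint8)*255&roi
def big(m):
    m=cv2.morphologyEx(m,cv2.MORPH_OPEN,np.ones((3,3)))
    cs,_=cv2.findContours(m,cv2.RETR_EXTERNAL,cv2.CHAIN_APPROX_NONE)
    return max(cs,key=cv2.contourArea)
def boxm(c): 
    m=np.zeros_like(roi);cv2.circle(m,c,42,255,-1);return m&roi
wh=cv2.inRange(im,(110,)*3,(255,)*3)&boxm((287,92))
gr=cv2.inRange(im,(50,)*3,(120,)*3)&boxm((356,118))
vis=im.copy();C={}
for n,m in(('red',red),('white',wh),('grey',gr)):
    k=big(m);cv2.drawContours(vis,[k],-1,(0,255,0),1)
    P=np.array([cast('wrist',p[0],.0555,st)[:2] for p in k],np.float32)*1000
    r=cv2.minAreaRect(P);print(n,cv2.contourArea(k),r)
    C[n]=np.array(r[0])
for a,b in(('red','white'),('white','grey'),('red','grey')):
    d=C[a]-C[b];print(a,b,np.linalg.norm(d),np.arctan2(-d[0],d[1]))
cv2.imwrite('pics/w1v.png',cv2.resize(vis[10:190,150:420],None,fx=2.9,fy=2.9))
E
python3 m.py
```

```text
(213, 72) [ 43  46 143] [  1 178 143]
(287, 92) [145 153 154] [ 27  15 154]
(356, 118) [82 82 82] [ 0  0 82]
red 2874.0 ((518.1267700195312, -127.35166931152344), (56.73877716064453, 55.41716766357422), 75.56027221679688)
white 3007.5 ((500.5684814453125, -200.02273559570312), (55.94150924682617, 54.25901412963867), 75.26318359375)
grey 2965.0 ((480.775146484375, -271.5693054199219), (56.75926208496094, 57.00471115112305), 75.94358825683594)
red white 74.76213863002569 -0.2370697578617006
white grey 74.23400677915534 -0.2698992485743968
red grey 148.97607306345026 -0.2534263142728692
```

View pics/w1v.png

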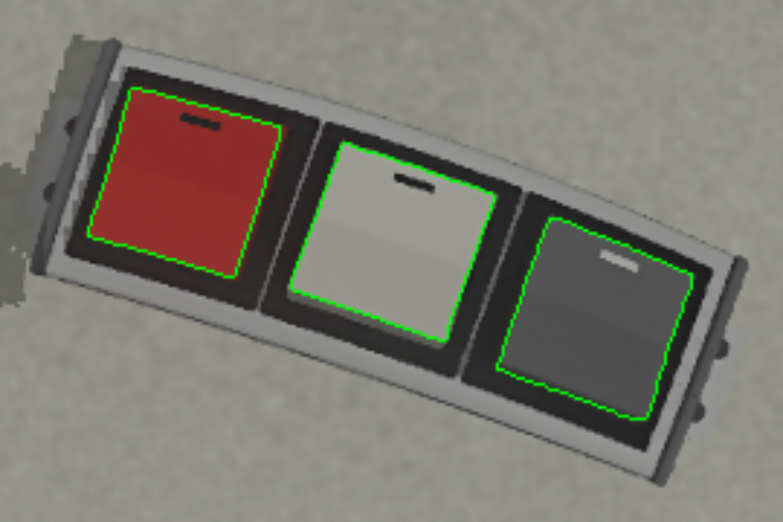

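Emit:
carry_out --rows '[[[0,0,-0.945,0.69,0.35,0,0],[0,0,-0.945,0.69,0.35,0,0],[0,0,-0.945,0.69,0.35,-0.5,0],[0,0,-0.945,0.69,0.35,-0.5,0],[0,0,-0.945,0.69,0.35,-0.5,0]]]'

```text
time: 1.75
tool_pos: [0.5359, -0.1364, 0.243]
tool_rot: [-0.432, 0.432, -0.56, 0.56]
contact_force: [-0.1, 0.4, -0.3]
gripper_width: -0.0
```

Emit:
carry_out --rows '[[[0,0,0,0,0,-0.8,0],[0,0,0,0,0,-0.7,0],[0,0,0,0,0,-0.5,0],[0,0,0,0,0,0,0],[0,0,0,0,0,0,0]]]'

```text
time: 2.25
tool_pos: [0.5349, -0.1367, 0.1639]
tool_rot: [0.432, -0.433, 0.56, -0.559]
contact_force: [0.1, -0.4, 0.0]
gripper_width: -0.0
```

```bash
python3 - <<'E'
from h import *
import pickle
st=state();im=grab_frame('wrist');cv2.imwrite('pics/w2.png',im);pickle.dump(st,open('w2.pkl','wb'))
d=grab_frame('side');cv2.imwrite('pics/s2.png',cv2.resize(d[100:260,200:400],None,fx=3,fy=3))
print(st['tool_pos'],rot(st['tool_rot']).round(3))
E
```

```text
[ 0.53491915 -0.13673554  0.16389463] [[-0.252 -0.001  0.968]
 [-0.968  0.    -0.252]
 [ 0.    -1.    -0.001]]
```

View pics/w2.png

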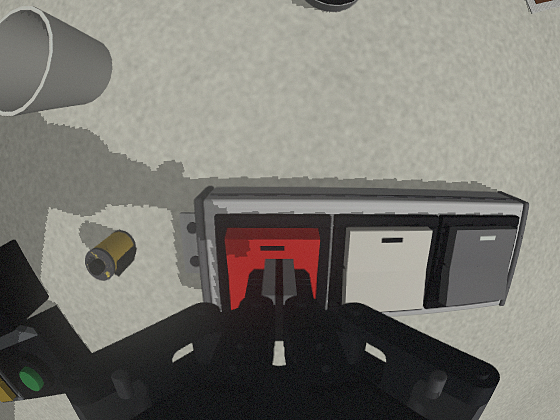

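View pics/s2.png

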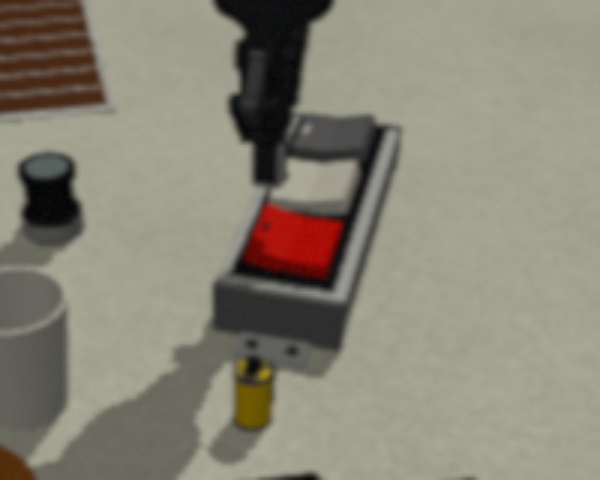

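```bash
python3 - <<'E'
from h import *
import pickle
st=pickle.load(open('w2.pkl','rb'))
p=st['tool_pos']-[0,0,.0726]
print(p,proj('side',p), (proj('side',p)-[200,100])*3)
for q in((.5375,-.132,.0588),(.518,-.127,.054)): print((proj('side',q)-[200,100])*3,proj('wrist',q,st))
E
```

```text
[ 0.53491915 -0.13673554  0.09129463] [289.13106655 160.31481437] [267.39319965 180.94444312]
[262.90047658 224.73773656] [269.81376678 247.62675927]
[291.15762983 234.63188412] [270.47667498 274.46135325]
```

Emit:
carry_out --rows '[[[0,0,0,0.06,0.11,-0.3,0],[0,0,0,0,0,-0.3,0],[0,0,0,0,0,0,0],[0,0,0,0,0,0,0]]]'

```text
time: 2.75
tool_pos: [0.5371, -0.1314, 0.1391]
tool_rot: [0.432, -0.433, 0.56, -0.559]
contact_force: [0.2, 0.4, 0.0]
gripper_width: -0.0
```

Emit:
carry_out --rows '[[[0,0,0,0,0,-0.05,0],[0,0,0,0,0,-0.05,0],[0,0,0,0,0,-0.05,0],[0,0,0,0,0,0,0]]]'

```text
time: 3.15
tool_pos: [0.5374, -0.1316, 0.1336]
tool_rot: [0.432, -0.433, 0.56, -0.559]
contact_force: [0.5, 0.4, 1.0]
gripper_width: -0.003
```

Emit:
carry_out --rows '[[[0,0,0,0,0,-0.05,0],[0,0,0,0,0,-0.05,0],[0,0,0,0,0,0,0]]]'

```text
time: 3.45
tool_pos: [0.5375, -0.1317, 0.1298]
tool_rot: [-0.433, 0.433, -0.559, 0.559]
contact_force: [0.8, -0.8, 0.0]
gripper_width: 0.002
```

Emit:
carry_out --rows '[[[0,0,0,0,0,-0.04,0],[0,0,0,0,0,0,0]]]'

```text
time: 3.65
tool_pos: [0.5371, -0.1315, 0.1277]
tool_rot: [0.432, -0.433, 0.56, -0.559]
contact_force: [-0.0, -0.2, 0.7]
gripper_width: 0.0
```

```bash
cat > look.py <<'E'
from h import *
import sys
n=sys.argv[1];b=[int(a) for a in sys.argv[2:6]]
d=grab_frame('side');cv2.imwrite(f'pics/{n}.png',cv2.resize(d[b[1]:b[3],b[0]:b[2]],None,fx=3,fy=3,interpolation=cv2.INTER_CUBIC))
st=state();print(st['time'],st['tool_pos'],st['contact_force'])
E
python3 look.py s3 200 100 400 260
```

```text
3.7 [ 0.53716898 -0.13153982  0.12781819] [-0.43618232  0.62236268 -0.32534619]
```

View pics/s3.png

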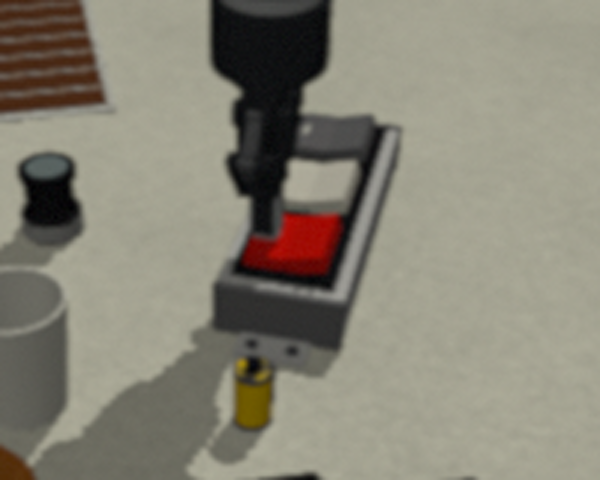

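Red appears to have snapped over; lifting and moving above the white near half.

Emit:
carry_out --rows '[[[0,0,0,0,0,0.3,0],[0,0,0,0,0,0.4,0],[0,0,0,-0.7,-0.8,0,0],[0,0,0,-0.69,-0.79,0,0],[0,0,0,0,0,0,0]]]'

```text
time: 4.2
tool_pos: [0.4805, -0.198, 0.1582]
tool_rot: [-0.431, 0.432, -0.559, 0.561]
contact_force: [-0.4, 0.5, 1.3]
gripper_width: -0.002
```

```bash
python3 - <<'E'
from h import *
st=state();im=grab_frame('wrist');cv2.imwrite('pics/w4.png',im);print(st['tool_pos'])
for q in((.4815,-.195,.0588),(.5005,-.2,.054)): print(proj('wrist',q,st))
E
python3 look.py s4 200 100 400 260
```

```text
[ 0.4805019  -0.19799899  0.15824079]
[272.92209479 253.62526686]
[272.81540786 218.20035211]
4.3 [ 0.4821734  -0.19606746  0.15802899] [ 1.32123193  0.80479754 -0.45709881]
```

View pics/w4.png

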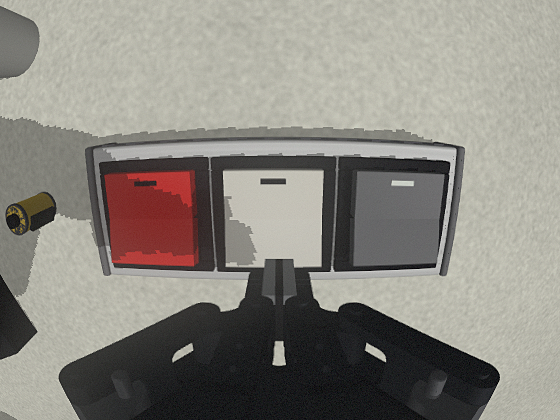

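View pics/s4.png

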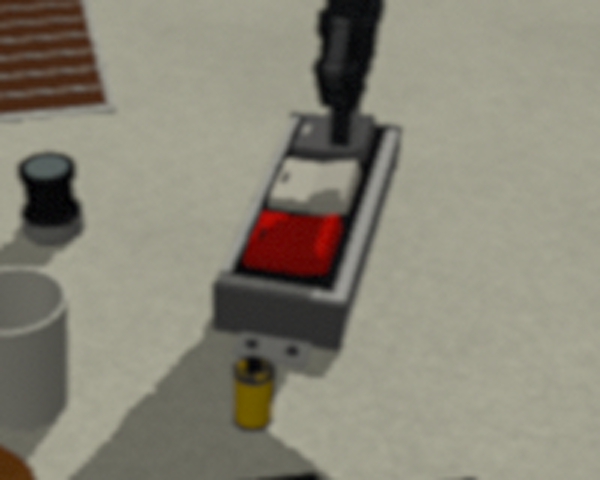

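Red is on: its near half now stands up like the white and grey ones. Next I lower onto the white near half.

Emit:
carry_out --rows '[[[0,0,0,0,0.02,-0.3,0],[0,0,0,0,0,-0.2,0],[0,0,0,0,0,-0.05,0],[0,0,0,0,0,-0.05,0],[0,0,0,0,0,0,0]]]'

```text
time: 4.8
tool_pos: [0.4819, -0.1939, 0.132]
tool_rot: [0.433, -0.433, 0.56, -0.559]
contact_force: [-0.4, 1.2, 2.7]
gripper_width: 0.0
```

Emit:
carry_out --rows '[[[0,0,0,0,0,-0.05,0],[0,0,0,0,0,-0.05,0],[0,0,0,0,0,-0.04,0],[0,0,0,0,0,0,0]]]'

```text
time: 5.2
tool_pos: [0.482, -0.1946, 0.1267]
tool_rot: [-0.433, 0.432, -0.559, 0.56]
contact_force: [-0.2, 0.8, 0.5]
gripper_width: -0.002
```

Emit:
carry_out --rows '[[[0,0,0,0,0,0.4,0],[0,0,0,0,0,0.8,0],[0,0,0,0,0,0.8,0],[0,0,0,0,0,0.8,0],[0,0,0,-0.4,0,0.4,0]]]'

```text
time: 5.7
tool_pos: [0.4675, -0.1952, 0.2584]
tool_rot: [-0.434, 0.432, -0.557, 0.561]
contact_force: [0.3, -0.5, 0.6]
gripper_width: -0.003
```

```bash
python3 - <<'E'
from h import *
st=state();im=grab_frame('wrist');cv2.imwrite('pics/w5.png',im[60:300]);print(st['tool_pos'])
E
```

```text
[ 0.4674868  -0.19516512  0.2584037 ]
```

View pics/w5.png

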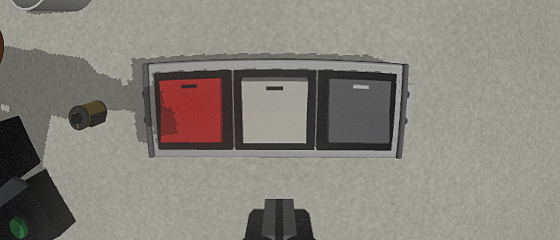

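White's far half is now up (a sliver at row 76 shows beyond its edge), so it is off. On to the timer.

Emit:
carry_out --rows '[[[0,0,0.8,-0.25,0.9,0,0],[0,0,0.8,-0.25,0.9,0,0],[0,0,0.8,-0.25,0.9,0,0],[0,0,0.8,-0.25,0.9,0,0],[0,0,0.8,-0.25,0.9,0,0]]]'

```text
time: 6.25
tool_pos: [0.4152, -0.0132, 0.2538]
tool_rot: [-0.507, 0.507, -0.494, 0.493]
contact_force: [0.9, 0.9, 0.0]
gripper_width: 0.004
```

Emit:
carry_out --rows '[[[0,0,0.7,-0.25,0.9,0,0],[0,0,0.7,-0.25,0.9,0,0],[0,0,0.6,-0.25,0.9,0,0],[0,0,0,-0.25,0.9,0,0],[0,0,0,0,0,0,0]]]'

```text
time: 6.75
tool_pos: [0.3746, 0.1324, 0.2538]
tool_rot: [0.541, -0.541, 0.456, -0.455]
contact_force: [0.6, -0.8, 0.6]
gripper_width: 0.004
```

```bash
python3 - <<'E'
from h import *
import pickle
d=grab_frame('side');cv2.imwrite('pics/s6.png',cv2.resize(d[100:260,200:400],None,fx=3,fy=3,interpolation=cv2.INTER_CUBIC))
st=state();im=grab_frame('wrist');cv2.imwrite('pics/w6.png',im);pickle.dump(st,open('w6.pkl','wb'));print(st['tool_pos'],rot(st['tool_rot']).round(3))
E
```

```text
[0.37519766 0.13090426 0.25391087] [[ 0.168 -0.001  0.986]
 [-0.986 -0.     0.168]
 [ 0.    -1.    -0.001]]
```

View pics/w6.png

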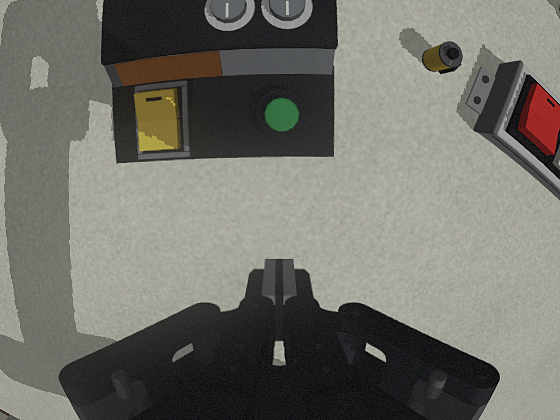

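View pics/s6.png

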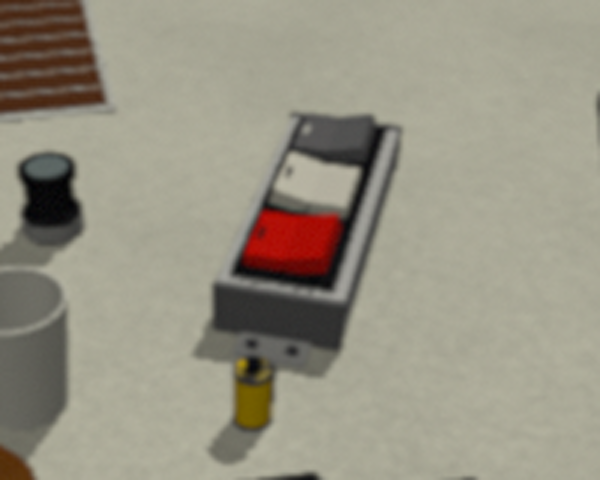

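```bash
python3 - <<'E'
from h import *
import pickle
st=pickle.load(open('w6.pkl','rb'));im=cv2.imread('pics/w6.png')
cv2.imwrite('pics/z6.png',cv2.resize(im[60:180,100:320],None,fx=3.6,fy=3.6,interpolation=cv2.INTER_CUBIC))
h=cv2.cvtColor(im,cv2.COLOR_BGR2HSV)
for n,lo,hi,z in(('yel',(20,110,90),(35,255,255),.0615),('grn',(50,90,40),(85,255,255),.055)):
    m=cv2.morphologyEx(cv2.inRange(h,lo,hi),cv2.MORPH_CLOSE,np.ones((5,5)));m[:,330:]=0;m[175:]=0
    k=max(cv2.findContours(m,cv2.RETR_EXTERNAL,cv2.CHAIN_APPROX_NONE)[0],key=cv2.contourArea)
    P=np.array([cast('wrist',p[0],z,st)[:2]*1000 for p in k],np.float32)
    print(n,cv2.boundingRect(k),cv2.minAreaRect(P))
E
```

```text
yel (134, 89, 44, 62) ((434.7174072265625, 245.4655303955078), (51.563438415527344, 37.181453704833984), 12.876113891601562)
grn (264, 97, 35, 35) ((453.5301513671875, 142.13360595703125), (27.812694549560547, 27.911453247070312), 21.25156593322754)
```

View pics/z6.png

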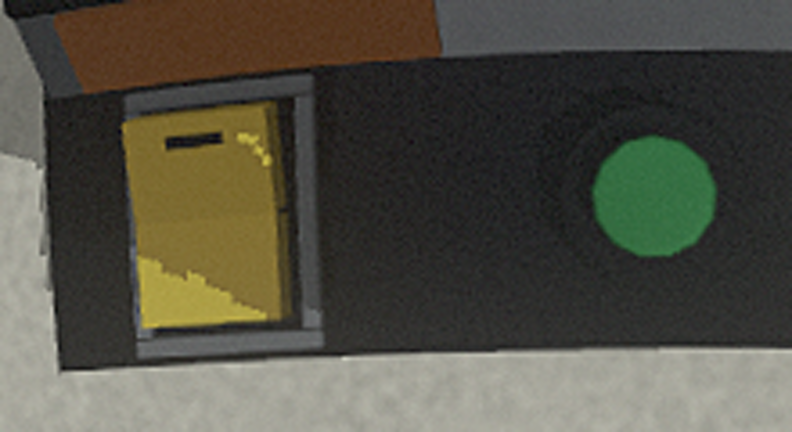

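Emit:
carry_out --rows '[[[0,0,0,0.47,0.73,0,0],[0,0,0,0.47,0.73,0,0],[0,0,0,0.47,0.73,-0.5,0],[0,0,0,0.47,0.73,-0.7,0],[0,0,0,0,0,-0.6,0]]]'

```text
time: 7.35
tool_pos: [0.4535, 0.2471, 0.1812]
tool_rot: [0.539, -0.539, 0.457, -0.457]
contact_force: [-0.6, 0.3, -0.4]
gripper_width: 0.002
```

Emit:
carry_out --rows '[[[0,0,0,0,0,-0.3,0],[0,0,0,0,0,0,0]]]'

```text
time: 7.55
tool_pos: [0.4503, 0.2446, 0.168]
tool_rot: [-0.537, 0.541, -0.459, 0.457]
contact_force: [-0.3, -1.4, 0.4]
gripper_width: 0.0
```

```bash
python3 - <<'E'
from h import *
st=state();im=grab_frame('wrist');cv2.imwrite('pics/w7.png',im)
print(st['tool_pos'],proj('wrist',(.4347,.2455,.059),st))
E
python3 look.py s7 250 180 430 400
```

```text
[0.45030717 0.24459281 0.16803754] [272.75799106 269.22159361]
7.65 [0.45168409 0.24541115 0.17135474] [ 0.22336564 -0.28327013  0.54062241]
```

View pics/w7.png

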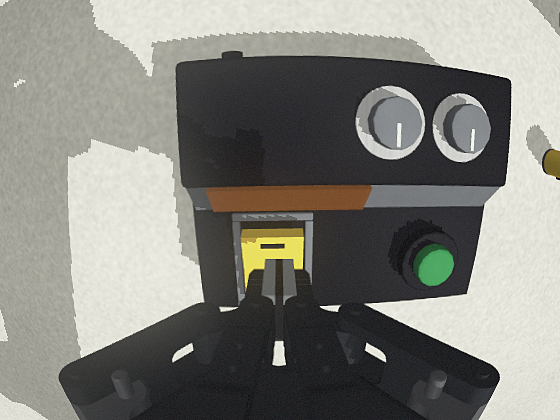

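View pics/s7.png

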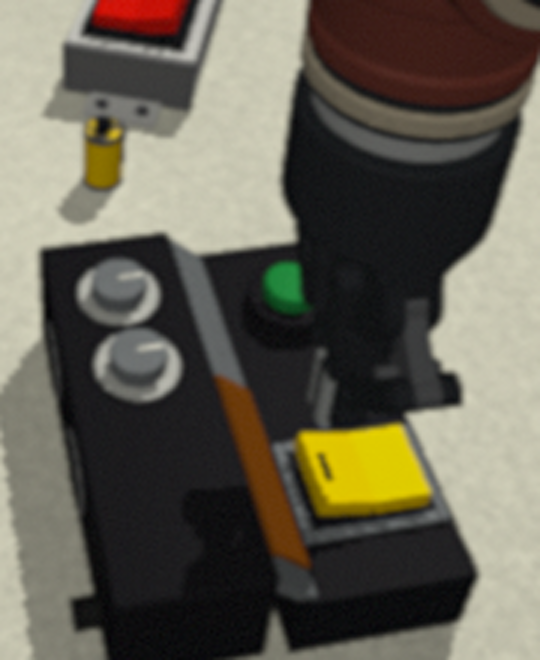

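Emit:
carry_out --rows '[[[0,0,0,-0.02,0.06,-0.3,0],[0,0,0,0,0,-0.3,0],[0,0,0,0,0,-0.1,0],[0,0,0,0,0,0,0],[0,0,0,0,0,0,0]]]'

```text
time: 8.15
tool_pos: [0.4503, 0.2488, 0.1427]
tool_rot: [0.539, -0.539, 0.457, -0.457]
contact_force: [-0.0, 0.4, 0.4]
gripper_width: -0.0
```

Tip is at 70 mm. Going down in 2 mm steps.

Emit:
carry_out --rows '[[[0,0,0,0,0,-0.05,0],[0,0,0,0,0,-0.05,0],[0,0,0,0,0,-0.05,0],[0,0,0,0,0,0,0]]]'

```text
time: 8.55
tool_pos: [0.4507, 0.2489, 0.1371]
tool_rot: [0.54, -0.539, 0.457, -0.457]
contact_force: [-1.0, -0.2, 2.2]
gripper_width: -0.0
```

Emit:
carry_out --rows '[[[0,0,0,0,0,-0.05,0],[0,0,0,0,0,-0.05,0],[0,0,0,0,0,0,0]]]'

```text
time: 8.85
tool_pos: [0.4497, 0.2485, 0.1319]
tool_rot: [-0.539, 0.54, -0.458, 0.457]
contact_force: [-0.2, -0.2, -0.6]
gripper_width: -0.001
```

```bash
python3 look.py s8 250 180 430 400
```

```text
8.9 [0.44968802 0.24854552 0.13190834] [-0.7116836   0.70073338 -0.27685457]
```

View pics/s8.png

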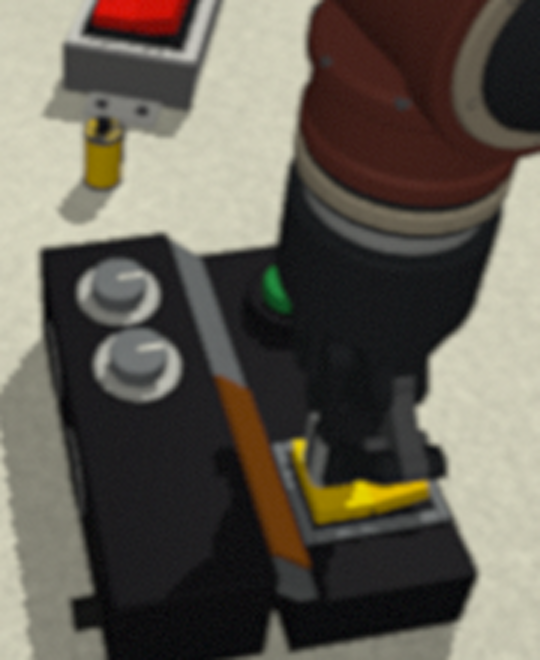

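Snapped over: the near (right) half now stands up. Lifting clear.

Emit:
carry_out --rows '[[[0,0,0,0,0,0.3,0],[0,0,0,0,0,0.7,0],[0,0,0,0,0,0.8,0],[0,0,0,-0.5,0,0.8,0],[0,0,0,-0.7,0,0.5,0]]]'

```text
time: 9.4
tool_pos: [0.4032, 0.2489, 0.2607]
tool_rot: [0.541, -0.538, 0.457, -0.458]
contact_force: [-0.3, 0.7, -0.1]
gripper_width: -0.002
```

Emit:
carry_out --rows '[[[0,0,0,-0.6,-0.4,0.2,0],[0,0,0,-0.4,-0.4,0,0],[0,0,0,0,0,0,0],[0,0,0,0,0,0,0]]]'

```text
time: 9.8
tool_pos: [0.3624, 0.2168, 0.2654]
tool_rot: [0.54, -0.539, 0.457, -0.458]
contact_force: [1.1, 0.9, 0.3]
gripper_width: -0.0
```

```bash
python3 - <<'E'
from h import *
d=grab_frame('side');cv2.imwrite('pics/s9.png',cv2.resize(d[120:410,150:430],None,fx=2,fy=2,interpolation=cv2.INTER_CUBIC))
w=grab_frame('wrist');cv2.imwrite('pics/w9.png',w)
print(state()['tool_pos'])
E
```

```text
[0.36270768 0.21700188 0.26494741]
```

View pics/s9.png

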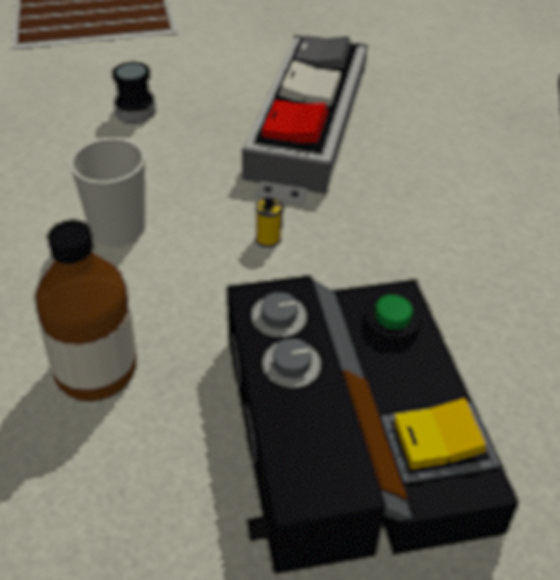

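View pics/w9.png

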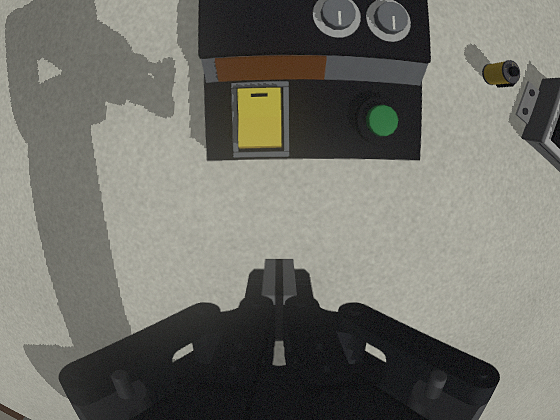

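Yellow's near half (side view, 460,430) is up, so the focus lamp is on. White's far half is up, red's and grey's near halves are up, the button is up and everything stands in place.

```bash
python3 -c "
from plant import *
print(job_done(), state()['time'])"
```

```text
the job is handed in; nothing more can be done
the job is handed in; nothing more can be done
```

I tapped the three rockers with the shut fingertips in the order asked: red safelight on, white room light off, yellow focus lamp on. I then lifted clear and handed the job in at about 10 s; it gave no verdict.

- **Switches:** the last side and wrist pictures show red on, white off, yellow on, the grey fan still on and the green button up.
- **Timer and standing things:** the timer, cassette, bottle, magnifier and beaker look undisturbed in the pictures. I checked this by eye and did not measure how far they had moved.
- **Force:** the highest force in any of the readings after the taps was about 3 N. These were readings at the end of each move, so a brief peak between them would not show.
- **Measurements:** the camera views mostly agreed to within a few millimetres. The exception was a rough first estimate of the red rocker, where the scene and side views differed by about 9 mm; I used the overhead wrist view for aiming.

No check failed.

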